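# Turn the leaf of a stone sample book

## Task

Push the upper leaf of the sample book (the white board with the red tab) up and over the spine until it lies fully flat on the other side; push it round without pinching it between the fingers, and do not fling it over. Leave the leaf with the blue tab lying flat where it is, and leave the book, the two rocks and the vial in their places on the bench.

Things in the scene. Friction and masses are not known exactly. Their poses are not given: they have to be found in the camera images.
- sample_book: the book's loose base, 2.2 kg: grey board 160 (x) x 210 (y) x 9 mm, top 39 mm above the bench, overhanging a wooden plinth by 18 mm at the near and far edges and 22 mm at the sides (+-y). Origin: centre of the underside, on the bench. The spine (hinge of two leaves) runs along the book's x, straight above the origin, 46 mm up. Both leaves lie on the +y half at first; the -y half is bare
- top_leaf (a joint): angle of the upper leaf (red tab) on the spine, rad: 0 = flat on the +y half (start side), pi/2 = upright, pi = flat on the -y half. It starts a little open, at 0.1 to 0.3. The hinge is stiff (friction 0.20 N m), so the leaf stays at whatever angle it is left; 1 to 4 N at the tab turns it. At 0 its underside is 46.5 mm above the bench
- lower_leaf (a joint): angle of the leaf below it (blue tab): same make, size, hinge and joint sense. It lies flat at 0, between 39 and 46 mm above the bench, and must stay there
- top_leaf_tab (a point): middle of the red tab, half way through its 6 mm thickness: 123 mm from the spine, 37 mm to the book's -x side of its middle. The tab is 36 mm wide along the spine and juts 30 mm out of the leaf's free edge, to 138 mm from the spine (33 mm past the board). Beneath it is nothing but the bench
- lower_leaf_tab (a point): middle of the blue tab, same size and distance from the spine, of the lower leaf; 37 mm to the book's +x side of its middle, so 38 mm of free space lies between the two tabs
- top_leaf_face: face half (uppermost at first) of the upper leaf, fixed to it; origin on the middle of the spine, x along the spine. The whole leaf: a white board with inlaid samples, 156 mm along the spine, from 12 to 108 mm off the spine, 6 mm thick, about 0.18 kg
- top_leaf_back: the back half of the upper leaf (its underside at first, uppermost once turned over), fixed to it; its origin is on the spine's middle
- green_rock: loose green mineral specimen, 40 x 52 x 36 mm, 0.12 kg; origin at the centre of its underside
- grey_rock: loose light grey rock, 52 x 66 x 45 mm, 0.2 kg; origin at the centre of its underside
- vial: loose upright clear vial with an off-white cap, diameter 25 mm, 56 mm high; origin at the centre of its underside

How it is judged (in metres and radians):
On the way:
1. the red-tabbed leaf is turned past upright (value of joint top_leaf above 1.65 rad).
At the end, for the whole second after the job is handed in: The red-tabbed leaf lies flat on the other side (joint above 3.06 rad, within about 5 degrees of flat) and is still; the blue-tabbed leaf still lies below 0.1 rad; the book stands level within 30 mm of where it was; the two rocks and the vial are within 15 mm of where they were (value of joint top_leaf above 3.06 rad and velocity of joint top_leaf below 0.1 rad/s and value of joint lower_leaf below 0.1 rad and distance of sample_book from where it was at the start of the episode below 0.03 m and angle between sample_book's own z axis and vertical below 0.03 rad and distance of each of green_rock, grey_rock, vial from where it was at the start of the episode below 0.015 m); the robot touches nothing.
It fails at once if the leaf is pinched: the fingers press on its face and its back at the same time (more than 1.5 N each) (contact force between the fingers and top_leaf_face above 1.5 N and contact force between the fingers and top_leaf_back above 1.5 N).
It fails at once if the leaf is flung: it turns faster than 5 rad/s (velocity of joint top_leaf above 5 rad/s).
It fails at once if the blue-tabbed leaf is raised by more than 0.25 rad (value of joint lower_leaf above 0.25 rad).
It fails at once if the book is shoved by more than 40 mm, lifted or tipped (distance of sample_book from where it was at the start of the episode above 0.04 m or height (world z) of sample_book above 0.012 m or angle between sample_book's own z axis and vertical above 0.12 rad).
It fails at once if a rock or the vial is moved by more than 15 mm (distance of any of green_rock, grey_rock, vial from where it was at the start of the episode above 0.015 m).
It also fails if it takes over 43 s, if anything falls off the work surface, if the arm or the gripper's body presses on something with over 40 N, if the wrist force passes 120 N, or if a joint passes its speed limit or range.

## Robot

A 7-joint arm with a two-finger parallel gripper is mounted at the origin on a cart in front of the work surface, level with it; the furniture and walls round the work are solid. World frame = base frame: x ahead of the robot, y to its left, z up, the work surface at z = 0. Lengths are in m, angles in degrees, forces in N, time in s.
With the tool pointing down it reaches from about 0.425 to 0.825 m from the base axis. Payload 3.6 kg.
Tool frame: the origin (TCP) lies on the centre line of the jaws, within the pads' length; the fingertips stand 11 mm ahead of it and the grasp point (between the pads) lies 8 mm behind it; z points along the fingers, y is the line along which they close (so a half turn about z gives the same grasp; the last joint's range is limited). The gripper opens to 93 mm and grips with 3 to 60 N. Pads are 15 mm wide; open, the fingers measure 128 mm over their backs; the gripper's body (75 mm by 188 mm) begins 65 mm behind the grasp point.
Start: joints at [-1.518, 35.231, -0.722, 81.555, 0.464, 63.22, -2.315], TCP at [0.65, 0, 0.206] pointing down, gripper open.
Joint ranges: [-178.69, 178.69], [-17.37, 117.87], [-77.05, 75.6], [15.02, 138.74], [-78.02, 258.01], [0.78, 113.62], [-162.83, 162.83]. Speed limits (degrees/s): [159.86, 159.86, 180, 180, 180, 180, 180].

## Interface

Orientations are given as [roll, pitch, yaw] about the fixed x, y, z axes, in that order (R = Rz(yaw) Ry(pitch) Rx(roll)).
In Python, from station import bot, imaging, ticket, models gives the robot as it stands.
- The arm moves only by the tool step_arm, never from a script. Its argument "rows" is a list of rows, each a list of 7 numbers: the shift along the tool's x, y, z in cm, then the turn, a rotation vector about the tool's x, y, z in rad, then the opening in per cent of the stroke, from 0 (shut) to 100 (fully open). A call has 1 to 10 rows; each row is the pose to reach, as a shift and turn from the pose commanded when the call began, along the tool's axes at that moment; what a row does not reach only later rows make up. A row lasts 1/12 s, in which the tool goes at most 41.7 mm and 7.16 degrees, less where a joint would pass 70% of its speed; a pose out of reach is approached as far as the arm can. A call with a gripper value outside its range is refused whole. The fingers move at their own pace and stop on an object; the grip force is fixed at half the most. Time passes only in rows, so rows that repeat a pose let the fingers close. It gives the time, the measured TCP pose, the force, the opening and the grip force at its end, in the units of the state.
- bot.read_state(): the state, without advancing time (a new reading comes with each control period).
- imaging.snapshot(name): name is "scene" or "side" or "wrist"; returns the picture (384x512x3 uint8, red, green, blue); there is no depth.
- imaging.get_calibration(name): a dict with "mtx" (3x3 intrinsics, pixels), "extrinsics" (4x4, takes a point from camera to world coordinates). Camera axes: x right, y down, z forward; pixel columns grow to the right and rows downward; lengths in m; the calibration is good to about 2 mm. The wrist camera is an equidistant fisheye: a pixel r from the principal point sees the ray r / f radians off the axis. A picture is of the moment at which its call begins: read the wrist's pose just before it. get_calibration takes no time and is no camera call; for the wrist camera it gives the pose at the moment of the call.
- ticket.job_done(): hands the job in; it is judged then, once.
Trained networks look in the newest picture that a camera, given by its name, has taken for a name from the list of things; names that differ only in an ending like _2 or _b are one class to them, and where a whole thing is asked for, a point or a joint stands for the part that bears it (a point fixed in the world has none). Each returns a list of dicts, best first, with "p" (0 to 1); they miss things now and then, are a little off and sometimes report something else, mostly with a low value. They report only what shows in the picture. A call takes as long as a camera call.
- models.silhouettes(thing, camera): "region" (384x512 bool, what is visible of it) and "box" ([left, top, width, height] in pixels, round what is visible of it).
The state is a dict: "t": time; "q": joint angles; "qd": joint speeds; "effort": joint torques, N m; "tool_pos": TCP position; "tcp_rot": TCP orientation; "force": force on the tool from outside, world axes, zero at the start; "wrist_torque": the same for the moment, N m; "grip_width": finger opening in m; "finger_force": force on a finger pad.
Only numpy, scipy, OpenCV 4.12 (cv2) and the standard library are available. Lean on these libraries where they do the work, as an engineer would, in place of code of your own. Each camera call takes 0.05 s, during which the arm holds its last target. There are 200 camera calls.

## Working session

There is one attempt and no reset: what is moved stays moved. The work goes in short steps, Python scripts to look and compute and a tool call to move; the robot and the scene stay as the last step left them, time stands still between calls to the robot, and variables do not carry over. Pictures are saved under pics/ and viewed, at most 10 in all, crops included, and the job is handed in when it is done.

Besides the shell and the picture viewer there is one more tool, called after "Call:" as name([rows], argument=value, ...), one row to a line, values as JSON. step_arm: Moves the arm, as the interface text tells. Its arguments: {"type":"object","properties":{"rows":{"type":"array"}},"required":["rows"]}

```bash
mkdir -p pics; ls; python3 - <<'E'
from station import bot, imaging, ticket, models
import cv2,numpy as np
s=bot.read_state();print({k:np.round(v,3).tolist() for k,v in s.items()})
ims=[]
for n in ("scene","side"):
    im=imaging.snapshot(n);cv2.imwrite(f"pics/{n}0.png",im[:,:,::-1])
    c=imaging.get_calibration(n);print(n,np.round(c["mtx"],1).tolist(),np.round(c["extrinsics"],3).tolist())
    for th in ("sample_book","top_leaf_tab","lower_leaf_tab","green_rock","grey_rock","vial"):
        for r in models.silhouettes(th,n)[:1]:
            ys,xs=np.nonzero(r["region"]);print(th,round(r["p"],2),r["box"],xs.mean().round(1),ys.mean().round(1))
E
```

```text
pics
{'t': 0.0, 'q': [-1.515, 35.287, -0.723, 81.641, 0.464, 63.219, -2.315], 'qd': [0.006, -0.012, -0.066, 0.028, 0.018, -0.135, 0.044], 'effort': [0.001, -45.894, 0.209, -16.574, -0.061, 0.02, 0.0], 'tool_pos': [0.649, -0.0, 0.205], 'tcp_rot': [-179.856, 0.002, 90.001], 'force': [0.45, -0.339, -0.468], 'wrist_torque': [-0.012, 0.036, 0.043], 'finger_force': 0.0, 'grip_width': 0.093}
scene [[363.3, 0.0, 255.9], [0.0, 363.3, 196.3], [0.0, 0.0, 1.0]] [[-0.777, -0.502, 0.379, 0.264], [-0.63, 0.62, -0.469, 0.589], [0.0, -0.603, -0.798, 0.752], [0.0, 0.0, 0.0, 1.0]]
sample_book 0.56 [230.5, 171.2, 96.8, 86.4] 276.8 214.6
top_leaf_tab 0.58 [230.6, 198.4, 80.2, 58.3] 270.1 225.1
lower_leaf_tab 0.72 [293.8, 120.3, 9.9, 16.2] 299.2 127.5
green_rock 0.61 [189.4, 183.4, 15.7, 15.9] 198.2 191.4
grey_rock 0.79 [170.8, 302.9, 31.4, 25.1] 186.7 315.6
vial 0.62 [290.6, 119.8, 12.8, 16.5] 298.8 127.5
side [[440.8, 0.0, 255.6], [0.0, 440.8, 187.4], [0.0, 0.0, 1.0]] [[0.997, -0.059, 0.058, 0.539], [-0.082, -0.589, 0.804, -0.711], [-0.013, -0.806, -0.592, 0.726], [0.0, 0.0, 0.0, 1.0]]
sample_book 0.91 [191.0, 167.3, 79.3, 75.1] 227.3 201.8
top_leaf_tab 0.71 [192.3, 163.9, 65.2, 40.6] 221.9 183.1
lower_leaf_tab 0.75 [198.0, 195.4, 54.8, 14.3] 226.1 198.9
green_rock 0.72 [296.6, 181.8, 14.8, 13.0] 304.2 189.7
grey_rock 0.65 [214.6, 136.4, 23.4, 13.1] 225.8 144.7
vial 0.49 [290.8, 274.5, 2.4, 24.6] 294.5 285.9
```

```bash
python3 - <<'E'
import cv2,numpy as np
a=cv2.imread("pics/scene0.png")[90:350,140:400];b=cv2.imread("pics/side0.png")[110:320,150:350]
cv2.imwrite("pics/crop0.png",cv2.resize(a,(600,600),interpolation=3));cv2.imwrite("pics/crop1.png",cv2.resize(b,None,fx=2.85,fy=2.85,interpolation=3))
E
```

```text
(no output)
```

View pics/crop0.png

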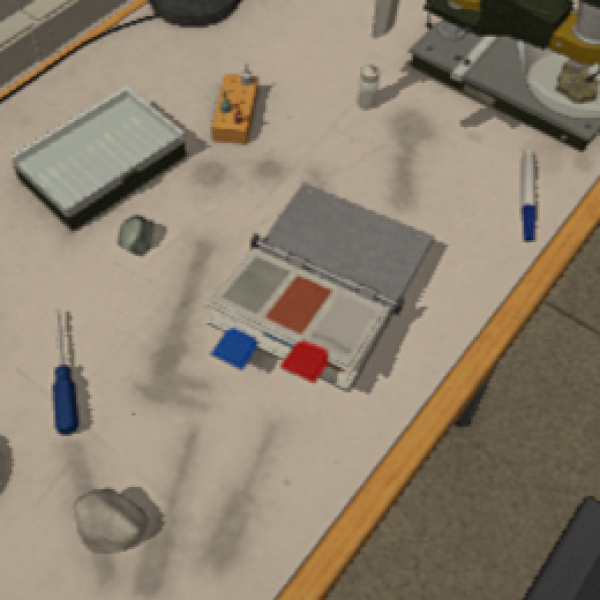

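View pics/crop1.png

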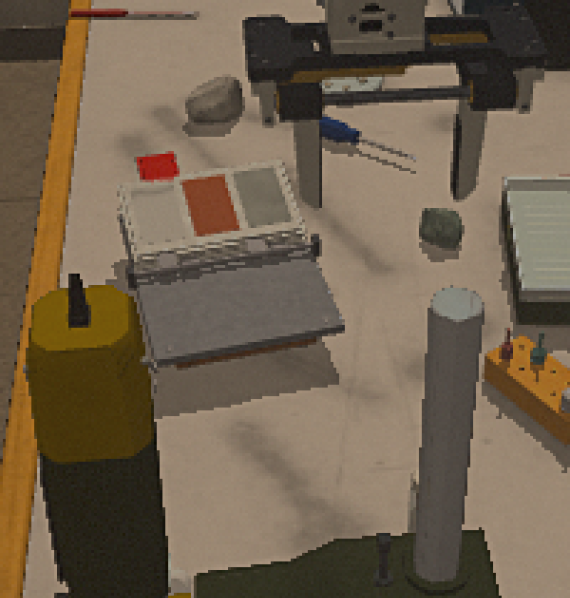

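The scene crop shows the book with its bare half toward the upper right. The red tab is at (306,361), the blue tab at (235,348), the spine runs (255,241) to (398,306), and the bare-half corners are (305,183) and (435,237). In the side crop the red tab is at (158,166), the bare-half corners are (155,362) and (343,326), and the rocks are clear of the book. Next I fit the pose.

```bash
cat > h.py <<'E'
from station import bot, imaging, ticket, models
import cv2,numpy as np
from scipy.optimize import least_squares
cal={n:imaging.get_calibration(n) for n in("scene","side")}
def proj(n,P):
    E=np.linalg.inv(cal[n]["extrinsics"]);p=E[:3,:3]@P+E[:3,3];q=cal[n]["mtx"]@p;return q[:2]/q[2]
def tow(v,X):  # book->world
    c,s=np.cos(v[2]),np.sin(v[2]);return np.array([v[0]+c*X[0]-s*X[1],v[1]+s*X[0]+c*X[1],X[2]])
def leaf(a,x,r,h=0.0): # point at r from spine, h above leaf mid plane offset
    return np.array([x,r*np.cos(a)-h*np.sin(a),.046+r*np.sin(a)+h*np.cos(a)])
def onplane(n,uv,z):
    c=cal[n];d=c["extrinsics"][:3,:3]@np.linalg.inv(c["mtx"])@[uv[0],uv[1],1];o=c["extrinsics"][:3,3];return o+d*(z-o[2])/d[2]
E
python3 - <<'E'
from h import *
sc=lambda u,v:np.array([140+u/2.308,90+v/2.308]); sd=lambda u,v:np.array([150+u/2.85,110+v/2.85])
obs=[("scene",sc(305,183),lambda a:np.array([.08,-.105,.039])),("scene",sc(435,237),lambda a:np.array([-.08,-.105,.039])),
("scene",sc(235,348),lambda a:np.array([.037,.123,.0455])),("scene",sc(306,359),lambda a:leaf(a,-.037,.123,.0065)),
("side",sd(155,362),lambda a:np.array([-.08,-.105,.039])),("side",sd(343,326),lambda a:np.array([.08,-.105,.039])),
("side",sd(158,166),lambda a:leaf(a,-.037,.123,.0065)),("side",sd(283,163),lambda a:leaf(a,.078,.108,.0065)),("side",sd(119,184),lambda a:leaf(a,-.078,.108,.0065))]
f=lambda v:np.concatenate([proj(n,tow(v,F(v[3])))-uv for n,uv,F in obs])
r=least_squares(f,[.5,0,0,.2]);print(r.x,np.round(r.fun.reshape(-1,2),1).tolist())
v=r.x
for nm,X in(("red",leaf(v[3],-.037,.123,.0035)),("blue",[.037,.123,.0425]),("redtip",leaf(v[3],-.037,.138,.0))):print(nm,tow(v,X).round(4))
print("tcp",proj("scene",np.array([.65,0,.206])),proj("side",np.array([.65,0,.206])))
for n,th,z in(("scene","green_rock",.018),("side","green_rock",.018),("scene","grey_rock",.022),("side","grey_rock",.022),("scene","vial",.028)):
    uv={("scene","green_rock"):(198.2,191.4),("side","green_rock"):(304.2,189.7),("scene","grey_rock"):(186.7,315.6),("side","grey_rock"):(225.8,144.7),("scene","vial"):(298.8,127.5)}[n,th];print(n,th,onplane(n,uv,z).round(3))
E
```

```text
[0.53334652 0.16085855 0.1693178  0.17930023] [[-0.5, -1.6], [0.1, -1.4], [-0.6, -1.3], [-1.0, 0.8], [-1.1, -0.3], [0.1, 0.2], [-0.4, 0.1], [-0.9, -1.4], [-1.3, 0.0]]
red [0.4766 0.2733 0.0714]
blue [0.5491 0.2883 0.0425]
redtip [0.474  0.2885 0.0706]
tcp [285.65749618  99.09609749] [284.86764227 184.26088009]
scene green_rock [0.737 0.238 0.018]
side green_rock [0.738 0.227 0.018]
scene grey_rock [0.529 0.482 0.022]
side grey_rock [0.535 0.478 0.022]
scene vial [ 0.669 -0.111  0.028]
```

```bash
cat >> h.py <<'E'
from scipy.spatial.transform import Rotation as Ro
V=[.5333,.1609,.1693]; XB=-.045
def Rt(t): # tool orientation at elevation t, tool y = spine direction
    w=np.array([-np.sin(V[2]),np.cos(V[2]),0]);u=np.array([np.cos(V[2]),np.sin(V[2]),0])
    z=-np.cos(t)*w-np.array([0,0,np.sin(t)]);return np.column_stack([np.cross(u,z),u,z])
def tcp(r,z,t): # fingertip centre at book-plane (r,z)
    return tow(V,np.array([XB,r,z]))-.011*Rt(t)[:,2]
def tip_for(a,t,pen=0.,rc=.126): # fingertip centre (r,z) that just bears on the back at angle a
    b=np.array([np.cos(t),np.sin(t)]);n=np.array([-b[1],b[0]]);L=np.array([np.cos(a),np.sin(a)]);N=np.array([-L[1],L[0]])
    S=np.array([0,.046])+.0005*N
    if a<t: C=S+.138*L-(.138-rc)*b; return C-.0075*n+pen*n
    C=S+rc*L+pen*N; k=1 if a-t<np.pi/2 else -1
    return C-k*.0075*n
def rows(tg,base=None):
    s=bot.read_state();p0=np.array(s["tool_pos"]);R0=Ro.from_euler("xyz",s["tcp_rot"],degrees=True)
    if base: p0,R0=base[0],Ro.from_matrix(base[1])
    for p,R in tg: print(np.r_[100*R0.inv().apply(p-p0),(R0.inv()*Ro.from_matrix(R)).as_rotvec()].round(2).tolist())
E
python3 - <<'E'
from h import *
t=np.radians(40);rows([(tcp(.19,.20,t),Rt(t)),(tcp(.19,.11,t),Rt(t))]);print(tcp(.19,.2,t))
E
```

```text
[34.89, -19.45, -0.06, -0.07, -0.87, -0.16]
[34.89, -19.45, 8.94, -0.07, -0.87, -0.16]
[0.45551001 0.34890742 0.20707066]
```

Call:
step_arm([
  [35, -19.5, 0, -0.07, -0.87, -0.16, 0],
  [35, -19.5, 0, -0.07, -0.87, -0.16, 0],
  [35, -19.5, 0, -0.07, -0.87, -0.16, 0],
  [35, -19.5, 0, -0.07, -0.87, -0.16, 0],
  [35, -19.5, 0, -0.07, -0.87, -0.16, 0],
  [35, -19.5, 0, -0.07, -0.87, -0.16, 0],
  [35, -19.5, 0, -0.07, -0.87, -0.16, 0],
  [35, -19.5, 0, -0.07, -0.87, -0.16, 0],
  [35, -19.5, 0, -0.07, -0.87, -0.16, 0],
  [35, -19.5, 0, -0.07, -0.87, -0.16, 0],
])

```text
t: 1.53
tool_pos: [0.4509, 0.3561, 0.2042]
tcp_rot: [-179.3, 49.8, 100.7]
force: [-1.0, 0.8, -0.3]
grip_width: 0.031
finger_force: 0.0
```

```bash
python3 - <<'E'
from h import *
t=np.radians(40);s=bot.read_state();print(s["q"],s["tool_pos"],s["tcp_rot"])
a=.18;c=tip_for(a,t,-.006);b=np.array([np.cos(t),np.sin(t)]);p=c+.04*b;print(c,p)
rows([(tcp(*p,t),Rt(t)),(tcp(*c,t),Rt(t)),(tcp(*tip_for(a,t,0.),t),Rt(t)),(tcp(*tip_for(.4,t,0.),t),Rt(t))])
E
```

```text
[-63.00231051  49.3447811   10.8552718   73.64974043  25.67282879
  94.61663221 -49.44722806] [0.45091468 0.35611334 0.20415905] [-179.29672699   49.78857365  100.69527414]
[0.13516601 0.05314295] [0.16580779 0.07885446]
[6.96, 0.4, 10.08, 0.0, -0.0, 0.01]
[6.94, 0.4, 14.08, 0.0, -0.0, 0.01]
[6.34, 0.39, 14.08, 0.0, -0.0, 0.01]
[3.56, 0.36, 12.88, 0.0, -0.0, 0.01]
```

Call:
step_arm([
  [7, 0.4, 3, 0, 0, 0.01, 0],
  [7, 0.4, 6, 0, 0, 0.01, 0],
  [7, 0.4, 9, 0, 0, 0.01, 0],
  [7, 0.4, 10, 0, 0, 0.01, 0],
  [7, 0.4, 10, 0, 0, 0.01, 0],
  [7, 0.4, 10, 0, 0, 0.01, 0],
])

```text
t: 2.03
tool_pos: [0.4647, 0.32, 0.0899]
tcp_rot: [179.5, 49.9, 98.9]
force: [0.2, 1.6, 0.4]
grip_width: 0.0005
finger_force: 0.0
```

```bash
python3 - <<'E'
from h import *
s=bot.read_state();print(s["q"].round(1) if hasattr(s["q"],"round") else s["q"],s["tool_pos"],s["force"],s["grip_width"])
im=[imaging.snapshot(n)[:,:,::-1] for n in("scene","side")]
im=[np.ascontiguousarray(i) for i in im]
p=np.array(s["tool_pos"])
for n,i in zip(("scene","side"),im): print(n,proj(n,p).round(1))
cv2.imwrite("pics/c2.png",np.hstack([cv2.resize(im[0][180:300,200:320],(400,400),interpolation=3),cv2.resize(im[1][110:230,160:280],(400,400),interpolation=3)]))
E
```

```text
[-60.9  55.5  11.   81.3  25.9  81.5 -55.3] [0.46470302 0.32003754 0.08989022] [0.21201536 1.56631371 0.38552747] 0.0004969929341095004
scene [262.2 261.9]
side [200.3 154.3]
```

View pics/c2.png

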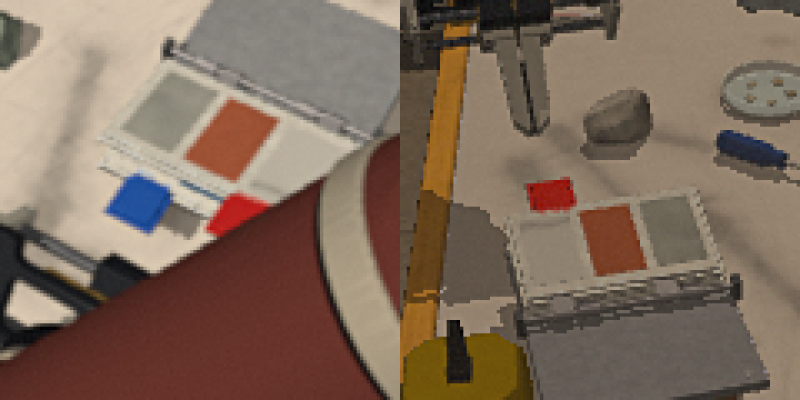

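The side half of the picture shows the closed fingertips at about (535,130), just behind the red tab at (552,195) and lined up with it. Next the fingers go under the tab.

```bash
python3 - <<'E'
from h import *
t=np.radians(40)
rows([(tcp(*tip_for(.18,t,-.006),t),Rt(t))]+[(tcp(*tip_for(a,t,0),t),Rt(t)) for a in (.18,.35,.5,.65)])
E
```

```text
[0.57, -0.46, 3.99, 0.0, -0.01, -0.01]
[-0.03, -0.45, 3.99, 0.0, -0.01, -0.01]
[-2.15, -0.43, 3.0, 0.0, -0.01, -0.01]
[-4.14, -0.42, 2.44, 0.0, -0.01, -0.01]
[-6.19, -0.4, 2.18, 0.0, -0.01, -0.01]
```

Call:
step_arm([
  [0.6, 0, 1.5, 0, 0, 0, 0],
  [0.6, 0, 3, 0, 0, 0, 0],
  [0.6, 0, 4, 0, 0, 0, 0],
  [0.6, 0, 4, 0, 0, 0, 0],
  [0.3, 0, 4, 0, 0, 0, 0],
  [0, 0, 4, 0, 0, 0, 0],
  [-0.7, 0, 3.7, 0, 0, 0, 0],
  [-1.4, 0, 3.4, 0, 0, 0, 0],
  [-2.1, 0, 3, 0, 0, 0, 0],
  [-2.1, 0, 3, 0, 0, 0, 0],
])

```text
t: 2.97
tool_pos: [0.4708, 0.2839, 0.0877]
tcp_rot: [179.4, 49.9, 98.8]
force: [0.8, -0.4, -0.5]
grip_width: 0.0008
finger_force: 0.0
```

```bash
sed -i 's/XB=-.045/XB=-.0405/' h.py; python3 - <<'E'
from h import *
s=bot.read_state();print(s["tool_pos"],s["force"])
t=np.radians(40);rows([(tcp(*tip_for(a,t,0),t),Rt(t)) for a in (.35,.5,.65,.8)])
i=np.ascontiguousarray(imaging.snapshot("side")[:,:,::-1])
for a in(.18,.35):print(a,[proj("side",tow(V,leaf(a,x,.108,.0065))).round(1).tolist() for x in(-.078,.078)])
cv2.imwrite("pics/c3.png",cv2.resize(i[110:230,160:280],(500,500),interpolation=3))
E
```

```text
[0.47076639 0.28385438 0.08771107] [ 0.82534115 -0.43055283 -0.46845552]
[0.14, 0.04, -0.12, -0.0, -0.0, -0.01]
[-1.85, 0.06, -0.67, -0.0, -0.0, -0.01]
[-3.91, 0.08, -0.92, -0.0, -0.0, -0.01]
[-5.85, 0.1, -0.87, -0.0, -0.0, -0.01]
0.18 [[190.5, 174.6], [248.3, 165.7]]
0.35 [[190.1, 170.3], [248.7, 161.4]]
```

View pics/c3.png

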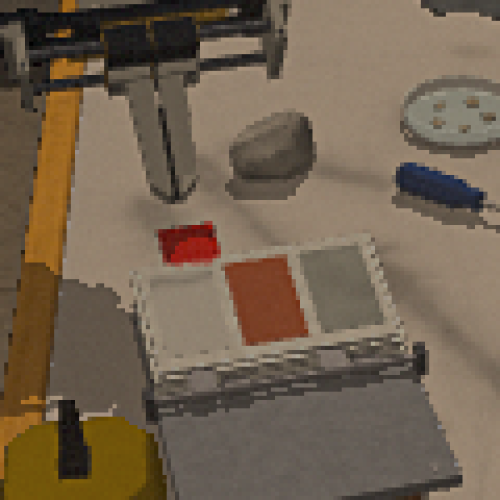

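The tips, at about (173,197) in the crop, are still behind and above the tab edge, which spans (160–218, 225–262). They aren't under it yet. I'll compare the projections.

```bash
python3 - <<'E'
from h import *
s=bot.read_state();R=Ro.from_euler("xyz",s["tcp_rot"],degrees=True);p=np.array(s["tool_pos"])
for o in([0,0,0],[0,0,.011],[.0075,0,.011],[-.0075,0,.011]):print(o,proj("side",p+R.apply(o)).round(1),(p+R.apply(o)).round(4))
for a in(.1,.18,.35):print(a,"tab in/out",[proj("side",tow(V,leaf(a,x,r,.0065))).round(1).tolist() for x in(-.055,-.019)for r in(.108,.138)])
E
```

```text
[0, 0, 0] [202.3 162.3] [0.4703 0.2839 0.0867]
[0, 0, 0.011] [203.  166.2] [0.4717 0.2756 0.0796]
[0.0075, 0, 0.011] [202.9 167.1] [0.471  0.2804 0.0739]
[-0.0075, 0, 0.011] [203.1 165.4] [0.4725 0.2709 0.0853]
0.1 tab in/out [[199.4, 175.5], [197.6, 168.5], [212.8, 173.5], [210.8, 166.5]]
0.18 tab in/out [[199.2, 173.2], [197.4, 165.6], [212.7, 171.2], [210.7, 163.6]]
0.35 tab in/out [[198.9, 168.9], [197.0, 159.9], [212.6, 166.9], [210.5, 157.9]]
```

```bash
python3 - <<'E'
from h import *
a=cv2.imread("pics/scene0.png")[50:150,220:350];b=cv2.imread("pics/side0.png")[100:210,220:350]
w=np.ascontiguousarray(imaging.snapshot("wrist")[:,:,::-1]);cv2.imwrite("pics/w4.png",w)
for q in([.65,0,.195],[.6035,0,.195],[.6965,0,.195]):print(q,proj("scene",np.array(q)).round(1),proj("side",np.array(q)).round(1))
c=np.vstack([cv2.resize(a,(390,300),interpolation=3),cv2.resize(b,(390,300),interpolation=3)])
cv2.imwrite("pics/c4.png",np.hstack([c,cv2.resize(np.vstack([w,np.zeros((156,512,3),np.uint8)])[:, 50:460],(410,540))[:600] if 0 else cv2.copyMakeBorder(cv2.resize(w,(410,308)),0,292,0,0,0)]))
E
```

```text
[0.65, 0, 0.195] [285.4 102.9] [284.7 188.7]
[0.6035, 0, 0.195] [301.4 110.9] [261.8 190. ]
[0.6965, 0, 0.195] [269.9  95.1] [307.5 187.3]
```

View pics/c4.png

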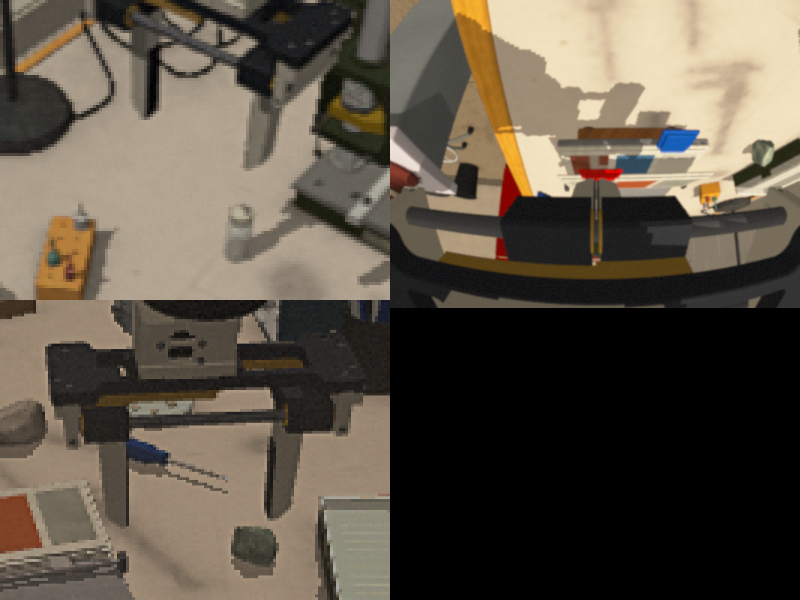

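The side view (lower left) shows the tip ends at about (259,181) and (312,179). The scene view shows them at (269,88) and (305,106). Both sit 6–8 px above the predicted tips, so I'll triangulate the offset.

```bash
python3 - <<'E'
from h import *
def P(n):return cal[n]["mtx"]@np.linalg.inv(cal[n]["extrinsics"])[:3]
for a,b in(((269.3,88.3),(311.7,178.8)),((305,106),(259.3,181.4))):
    X=cv2.triangulatePoints(P("scene"),P("side"),np.array(a,float).reshape(2,1),np.array(b,float).reshape(2,1));X=X[:3,0]/X[3]
    print(X.round(4),proj("scene",X)-a,proj("side",X)-b)
# current tip seen at (201.5,157.3) in side: along which depth?
s=bot.read_state();R=Ro.from_euler("xyz",s["tcp_rot"],degrees=True).as_matrix();p=np.array(s["tool_pos"])
for k in(.011,0,-.005,-.01,-.015):print(k,proj("side",p+k*R[:,2]).round(1))
for z in (.08,.09,.1,.11):print(z,onplane("side",(201.5,157.3),z).round(4))
E
```

```text
[ 7.022e-01 -1.000e-04  2.144e-01] [-0.98013965 -0.80600759] [-0.85864304  0.57798854]
[0.5973 0.0014 0.215 ] [-0.80913422 -0.55309502] [-0.67915635  0.34669607]
0.011 [202.9 166.5]
0 [202.1 162.6]
-0.005 [201.8 160.8]
-0.01 [201.5 159. ]
-0.015 [201.2 157.3]
0.08 [0.467 0.32  0.08 ]
0.09 [0.4682 0.304  0.09  ]
0.1 [0.4693 0.288  0.1   ]
0.11 [0.4704 0.2721 0.11  ]
```

```bash
python3 - <<'E'
from h import *
c=imaging.get_calibration("wrist");M=c["mtx"]
def pw(P):
    E=np.linalg.inv(c["extrinsics"]);q=E[:3,:3]@P+E[:3,3];th=np.arctan2(np.hypot(q[0],q[1]),q[2]);d=q[:2]/np.hypot(q[0],q[1]);return (M[:2,2]+M[0,0]*th*d).round(1)
s=bot.read_state();R=Ro.from_euler("xyz",s["tcp_rot"],degrees=True).as_matrix();p=np.array(s["tool_pos"])
print(M[0,0],"cam in tool",R.T@(c["extrinsics"][:3,3]-p),(R.T@c["extrinsics"][:3,2]).round(2))
for k in(.011,0,-.01,-.02,-.04):print("tip",k,pw(p+k*R[:,2]))
for a in(.17,):
  for r in(.108,.138):print("red",r,[pw(tow(V,leaf(a,x,r,.0005))) for x in(-.055,-.019)],"blue",[pw(tow(V,[x,r,.0395])) for x in(.055,.019)])
i=cv2.imread("pics/w4.png")[140:310,180:410];cv2.imwrite("pics/c5.png",cv2.resize(i,None,fx=3.4,fy=3.4,interpolation=3))
E
```

```text
297.3186396354542 cam in tool [ 0.07206781  0.00045474 -0.17871097] [-0.26  0.    0.97]
tip 0.011 [256.6 222.9]
tip 0 [256.6 228.9]
tip -0.01 [256.5 234.9]
tip -0.02 [256.5 241.6]
tip -0.04 [256.4 257.4]
red 0.108 [array([239.2, 212.8]), array([286.9, 212.4])] blue [array([374. , 181.5]), array([332.6, 181.5])]
red 0.138 [array([236.3, 203.7]), array([291.1, 203.2])] blue [array([387., 163.]), array([341.6, 162.2])]
```

View pics/c5.png

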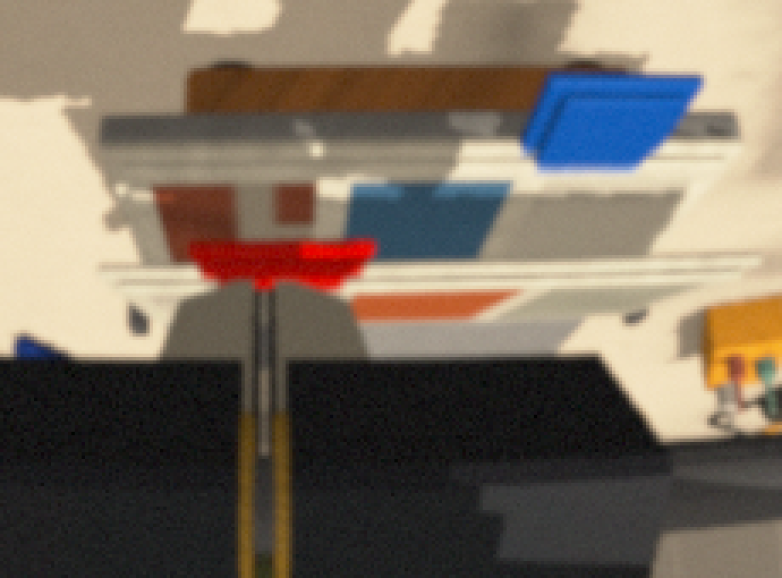

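```bash
python3 - <<'E'
from h import *
c=imaging.get_calibration("wrist");M=c["mtx"];E0=c["extrinsics"]
def pw(P,d,rv=np.zeros(3)):
    q=E0[:3,:3].T@(P-E0[:3,3]-d);q=Ro.from_rotvec(rv).apply(q);th=np.arctan2(np.hypot(q[0],q[1]),q[2]);return M[:2,2]+M[0,0]*th*q[:2]/np.hypot(q[0],q[1])
cr=lambda u,v:np.array([180+u/3.4,140+v/3.4])
ob=[((100,115),[-.08,.105,.030]),((740,112),[.08,.105,.030]),((100,142),[-.08,.105,.039]),((740,138),[.08,.105,.039]),((555,75),[.019,.138,.0395]),((703,77),[.055,.138,.0395]),((188,70),[-.062,.083,.0]),]
ob=ob[:6]
g=lambda v:np.concatenate([pw(tow(V,np.array(X)),v[:3],v[3:] if len(v)>3 else np.zeros(3))-cr(*o) for o,X in ob])
print("now",g(np.zeros(3)).reshape(-1,2).round(1).tolist())
r=least_squares(g,np.zeros(3));print("shift",r.x.round(4),r.fun.reshape(-1,2).round(1).tolist())
r=least_squares(g,np.zeros(6));print("full",r.x.round(4),r.fun.reshape(-1,2).round(1).tolist())
E
```

```text
now [[0.2, -0.2], [-1.0, 0.5], [-0.6, 1.7], [1.1, 2.0], [-1.7, 0.1], [0.3, 0.3]]
shift [-0.0004  0.      0.0007] [[0.7, -0.9], [-0.8, -0.2], [-0.0, 1.0], [1.3, 1.3], [-1.3, -0.6], [0.5, -0.4]]
full [-0.0041  0.0009 -0.0039  0.0206 -0.0146 -0.0032] [[0.5, -1.0], [-1.3, -0.7], [-0.2, 1.0], [0.8, 0.9], [-0.6, -0.1], [0.8, -0.0]]
```

All three views agree: the book fit and wrist camera pose are good to about 1 mm. The real fingertips end about 9.5 mm behind the reported TCP, so I'll plan with that and go under the tab again.

```bash
sed -i 's/-.011\*Rt/+.0095*Rt/' h.py; python3 - <<'E'
from h import *
t=np.radians(40)
c=imaging.get_calibration("wrist");M=c["mtx"];E0=c["extrinsics"]
def pw(P):
    q=E0[:3,:3].T@(P-E0[:3,3]);th=np.arctan2(np.hypot(q[0],q[1]),q[2]);return M[:2,2]+M[0,0]*th*q[:2]/np.hypot(q[0],q[1])
for a in(.15,.2,.25,.3):print(a,pw(tow(V,leaf(a,-.037,.138,.0005))).round(1),"obs 210.6")
b=np.array([np.cos(t),np.sin(t)]);c0=tip_for(.2,t,-.010)
rows([(tcp(*(c0+.025*b),t),Rt(t)),(tcp(*c0,t),Rt(t))]+[(tcp(*tip_for(a,t,0),t),Rt(t)) for a in (.2,.3,.4,.5)])
print(c0)
E
```

```text
0.15 [263.7 199.4] obs 210.6
0.2 [263.8 209.7] obs 210.6
0.25 [263.9 220.2] obs 210.6
0.3 [264.  230.9] obs 210.6
[2.88, 0.11, 0.18, -0.0, -0.0, -0.01]
[2.87, 0.11, 2.68, -0.0, -0.0, -0.01]
[1.87, 0.12, 2.68, -0.0, -0.0, -0.01]
[0.63, 0.13, 2.09, -0.0, -0.0, -0.01]
[-0.67, 0.14, 1.62, -0.0, -0.0, -0.01]
[-2.0, 0.15, 1.28, -0.0, -0.0, -0.01]
[0.1372061  0.05278717]
```

Call:
step_arm([
  [1.5, 0.1, 0, 0, 0, 0, 0],
  [2.9, 0.1, 0.2, 0, 0, 0, 0],
  [2.9, 0.1, 0.2, 0, 0, 0, 0],
  [2.9, 0.1, 1.5, 0, 0, 0, 0],
  [2.9, 0.1, 2.7, 0, 0, 0, 0],
  [2.9, 0.1, 2.7, 0, 0, 0, 0],
  [1.9, 0.1, 2.7, 0, 0, 0, 0],
  [1.3, 0.1, 2.4, 0, 0, 0, 0],
  [0.6, 0.1, 2.1, 0, 0, 0, 0],
  [0.6, 0.1, 2.1, 0, 0, 0, 0],
])

```text
t: 3.9
tool_pos: [0.4732, 0.2723, 0.0691]
tcp_rot: [179.5, 49.8, 98.9]
force: [0.0, 0.5, -0.1]
grip_width: 0.0004
finger_force: 0.1
```

Call:
step_arm([
  [-0.6, 0, -0.2, 0, 0, 0, 0],
  [-1.3, 0, -0.5, 0, 0, 0, 0],
  [-2, 0, -0.7, 0, 0, 0, 0],
  [-2.6, 0, -0.8, 0, 0, 0, 0],
  [-2.6, 0, -0.8, 0, 0, 0, 0],
])

```text
t: 4.32
tool_pos: [0.4749, 0.2609, 0.094]
tcp_rot: [179.5, 49.9, 98.9]
force: [-0.3, 0.1, 0.2]
grip_width: 0.0003
finger_force: 0.0
```

```bash
python3 - <<'E'
from h import *
s=bot.read_state();print(s["tool_pos"],s["force"])
t=np.radians(40);rows([(tcp(*tip_for(a,t,0),t),Rt(t)) for a in (.5,.65,.8,1.)])
i=np.ascontiguousarray(imaging.snapshot("side")[:,:,::-1]);w=np.ascontiguousarray(imaging.snapshot("wrist")[:,:,::-1])
for a in(.2,.5):print(a,[((proj("side",tow(V,leaf(a,x,.108,.0065)))-[160,110])*4).round(0).tolist() for x in(-.078,.078)])
cv2.imwrite("pics/c6.png",np.hstack([cv2.resize(i[110:230,160:260],(400,480),interpolation=3),cv2.resize(w[140:320,190:340],(400,480),interpolation=3)]))
E
```

```text
[0.47488056 0.26090016 0.09403234] [-0.31620009  0.06408666  0.15323319]
[0.13, 0.02, 0.0, -0.0, -0.0, -0.01]
[-1.92, 0.04, -0.25, -0.0, -0.0, -0.01]
[-3.87, 0.06, -0.19, -0.0, -0.0, -0.01]
[-6.33, 0.08, 0.32, -0.0, -0.0, -0.01]
0.2 [[122.0, 256.0], [353.0, 221.0]]
0.5 [[120.0, 229.0], [357.0, 193.0]]
```

View pics/c6.png

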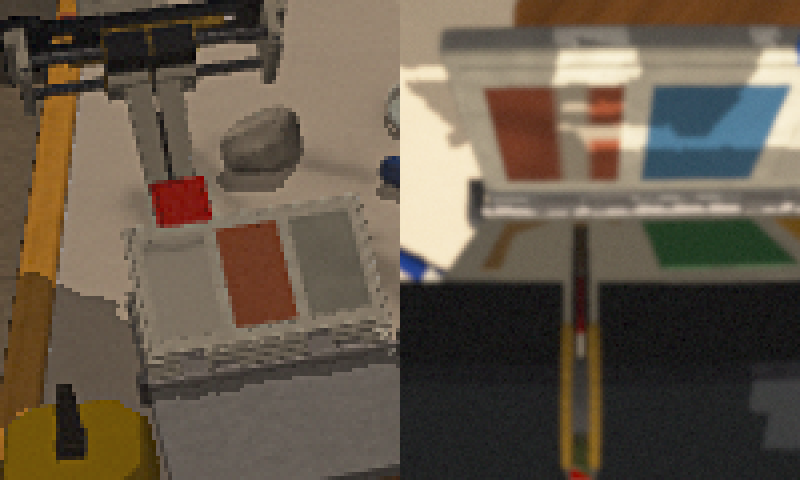

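The leaf now rests on the fingertips: its free-edge corners at (125,230) and (357,197) match 0.5 rad. I'll keep following the arc.

```bash
python3 - <<'E'
from h import *
t=np.radians(40);rows([(tcp(*tip_for(a,t,.002),t),Rt(t)) for a in np.arange(.6,1.51,.1)])
E
```

```text
[-1.48, 0.09, -0.28, -0.0, 0.0, -0.01]
[-2.85, 0.11, -0.34, -0.0, 0.0, -0.01]
[-4.11, 0.12, -0.25, -0.0, 0.0, -0.01]
[-5.35, 0.13, -0.04, -0.0, 0.0, -0.01]
[-6.56, 0.14, 0.3, -0.0, 0.0, -0.01]
[-7.74, 0.15, 0.76, -0.0, 0.0, -0.01]
[-8.86, 0.16, 1.33, -0.0, 0.0, -0.01]
[-9.92, 0.17, 2.01, -0.0, 0.0, -0.01]
[-10.9, 0.18, 2.8, -0.0, 0.0, -0.01]
[-11.81, 0.19, 3.68, -0.0, 0.0, -0.01]
```

Call:
step_arm([
  [-1.5, 0.1, -0.3, 0, 0, 0, 0],
  [-2.8, 0.1, -0.3, 0, 0, 0, 0],
  [-4.1, 0.1, -0.3, 0, 0, 0, 0],
  [-5.3, 0.1, 0, 0, 0, 0, 0],
  [-6.6, 0.1, 0.3, 0, 0, 0, 0],
  [-7.7, 0.1, 0.8, 0, 0, 0, 0],
  [-8.9, 0.1, 1.3, 0, 0, 0, 0],
  [-9.9, 0.1, 2, 0, 0, 0, 0],
  [-10.9, 0.1, 2.8, 0, 0, 0, 0],
  [-11.8, 0.1, 3.7, 0, 0, 0, 0],
])

```text
t: 5.25
tool_pos: [0.4928, 0.157, 0.1596]
tcp_rot: [179.6, 50.0, 99.0]
force: [0.1, 1.7, -0.0]
grip_width: 0.0005
finger_force: 0.9
```

```bash
python3 - <<'E'
from h import *
s=bot.read_state();print(s["tool_pos"],s["force"],np.round(s["q"],0))
T=lambda a:np.radians(np.interp(a,[1.5,2.7],[40,70]))
rows([(tcp(*tip_for(a,T(a),.003,.122),T(a)),Rt(T(a))) for a in np.arange(1.5,2.41,.1)])
i=np.ascontiguousarray(imaging.snapshot("side")[:,:,::-1])
for a in(1.2,1.5):print(a,[((proj("side",tow(V,leaf(a,x,.108,.0065)))-[150,70])*3.5).round(0).tolist() for x in(-.078,.078)])
cv2.imwrite("pics/c7.png",cv2.resize(i[70:230,150:310],(560,560),interpolation=3))
E
```

```text
[0.49279181 0.15703902 0.15964055] [ 0.09617084  1.65574616 -0.04119115] [-53.  43.  15.  99.  34.  71. -51.]
[0.25, 0.01, 0.25, -0.0, -0.0, -0.01]
[-0.49, 0.01, 1.16, -0.0, 0.04, -0.01]
[-1.13, 0.02, 2.14, -0.0, 0.09, -0.01]
[-1.66, 0.03, 3.18, -0.0, 0.13, -0.01]
[-2.09, 0.03, 4.27, -0.0, 0.17, -0.01]
[-2.41, 0.04, 5.4, -0.0, 0.22, -0.01]
[-2.61, 0.04, 6.55, -0.0, 0.26, -0.01]
[-2.69, 0.04, 7.72, -0.0, 0.31, -0.01]
[-2.65, 0.04, 8.9, -0.0, 0.35, -0.01]
[-2.49, 0.04, 10.07, -0.0, 0.39, -0.01]
1.2 [[144.0, 331.0], [366.0, 298.0]]
1.5 [[150.0, 349.0], [377.0, 315.0]]
```

View pics/c7.png

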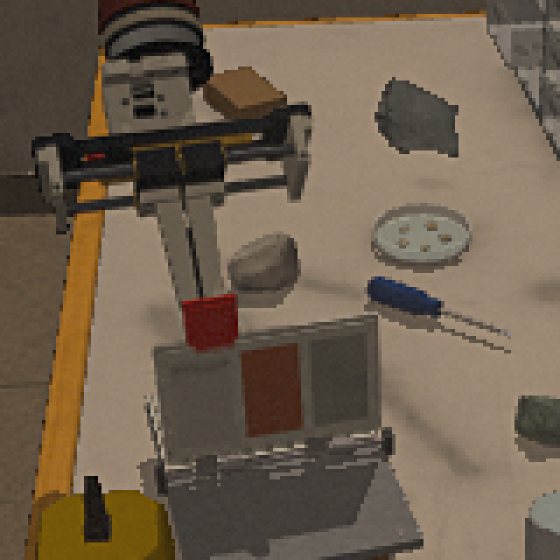

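The leaf is nearly upright: its top corners at (152,349) and (378,316) match 1.5 rad. The fingers are behind the tab at (210,300) and everything else is in place. I'll continue.

Call:
step_arm([
  [-0.5, 0, 1.2, 0, 0.04, 0, 0],
  [-1.1, 0, 2.1, 0, 0.09, 0, 0],
  [-1.7, 0, 3.2, 0, 0.13, 0, 0],
  [-2.1, 0, 4.3, 0, 0.17, 0, 0],
  [-2.4, 0, 5.4, 0, 0.22, 0, 0],
  [-2.6, 0, 6.6, 0, 0.26, 0, 0],
  [-2.7, 0, 7.7, 0, 0.31, 0, 0],
  [-2.7, 0, 8.9, 0, 0.35, 0, 0],
  [-2.5, 0, 10.1, 0, 0.39, 0, 0],
  [-2.5, 0, 10.1, 0, 0.39, 0, 0],
])

```text
t: 6.13
tool_pos: [0.5062, 0.0604, 0.113]
tcp_rot: [179.9, 27.8, 98.8]
force: [-1.1, -1.0, 0.2]
grip_width: 0.0005
finger_force: 0.0
```

```bash
python3 - <<'E'
from h import *
s=bot.read_state();print(s["tool_pos"],s["tcp_rot"],s["force"],np.round(s["q"],0))
T=lambda a:np.radians(np.interp(a,[1.5,2.7],[40,70]))
rows([(tcp(*tip_for(a,T(a),.003,.122 if a-T(a)<np.pi/2 else .115),T(a)),Rt(T(a))) for a in (2.4,2.5,2.6,2.7,2.8,2.9,3.0,3.05,3.1,3.14)])
T2=np.radians(70);print(tip_for(3.14,T2,.0,.115))
E
```

```text
[0.50623393 0.06041093 0.11300219] [179.92471565  27.80773297  98.82214714] [-1.0874414  -1.01609653  0.15537717] [-33.  35.  10. 110.  29.  47. -38.]
[0.35, 0.3, -0.29, -0.01, 0.01, -0.01]
[0.18, 0.31, 0.88, -0.01, 0.05, -0.01]
[0.12, 0.32, 2.06, -0.01, 0.09, -0.01]
[0.19, 0.33, 3.24, -0.0, 0.14, -0.01]
[-0.46, 0.34, 4.55, -0.0, 0.14, -0.01]
[-0.2, 0.35, 5.67, -0.0, 0.14, -0.01]
[0.16, 0.35, 6.76, -0.0, 0.14, -0.01]
[0.39, 0.35, 7.29, -0.0, 0.14, -0.01]
[0.64, 0.35, 7.81, -0.0, 0.14, -0.01]
[0.86, 0.35, 8.22, -0.0, 0.14, -0.01]
[-0.12204835  0.04824831]
```

Call:
step_arm([
  [0.2, 0.2, 0.9, 0, 0.05, 0, 0],
  [0.1, 0.3, 2, 0, 0.09, 0, 0],
  [0.1, 0.3, 3.2, 0, 0.14, 0, 0],
  [-0.3, 0.3, 4.5, 0, 0.14, 0, 0],
  [-0.2, 0.3, 5.6, 0, 0.14, 0, 0],
  [0.1, 0.3, 6.7, 0, 0.14, 0, 0],
  [0.4, 0.3, 7.3, 0, 0.14, 0, 0],
  [0.5, 0.3, 7.6, 0, 0.14, 0, 0],
  [0.5, 0.3, 7.6, 0, 0.14, 0, 0],
])

```text
t: 6.88
tool_pos: [0.5146, 0.0366, 0.0425]
tcp_rot: [179.9, 19.6, 99.3]
force: [0.2, 0.7, 0.3]
grip_width: 0.0006
finger_force: 0.0
```

```bash
python3 - <<'E'
from h import *
s=bot.read_state();print(s["t"],s["tool_pos"],s["tcp_rot"],s["force"])
i=np.ascontiguousarray(imaging.snapshot("side")[:,:,::-1])
for a in(3.,3.14):print(a,[((proj("side",tow(V,leaf(a,x,.108,.0005)))-[160,120])*4).round(0).tolist() for x in(-.078,.078)])
T=np.radians(70);rows([(tcp(*tip_for(3.14,T,p,.115),T),Rt(T)) for p in (0,.003,.006)])
cv2.imwrite("pics/c8.png",cv2.resize(i[120:250,160:310],(600,520),interpolation=3))
E
```

```text
6.8833 [0.51459907 0.03655542 0.04251552] [179.93025501  19.63565912  99.33179814] [0.17529623 0.67420574 0.31087327]
3.0 [[174.0, 440.0], [440.0, 393.0]]
3.14 [[176.0, 461.0], [440.0, 414.0]]
[-0.47, -0.15, 0.55, 0.0, -0.01, -0.01]
[-0.37, -0.15, 0.83, 0.0, -0.01, -0.01]
[-0.26, -0.16, 1.11, 0.0, -0.01, -0.01]
```

View pics/c8.png

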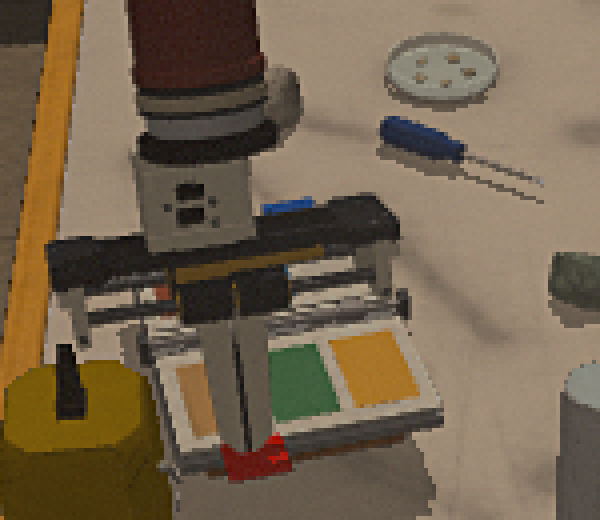

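The leaf is almost flat on the −y half, with its back samples up. The red tab is at (257,458), the tips are on it, and the blue tab is still at (288,206). I'll press gently to seat the leaf.

Call:
step_arm([
  [-0.2, 0, 0.3, 0, 0, 0, 0],
  [-0.4, 0, 0.6, 0, 0, 0, 0],
  [-0.4, 0, 0.9, 0, 0, 0, 0],
  [-0.4, 0, 0.9, 0, 0, 0, 0],
  [-0.4, 0, 0.9, 0, 0, 0, 0],
])

```text
t: 7.35
tool_pos: [0.5171, 0.03, 0.0367]
tcp_rot: [179.7, 19.6, 99.2]
force: [-0.4, 1.5, 3.8]
grip_width: 0.0005
finger_force: 2.3
```

Call:
step_arm([
  [0, 0, 0.1, 0, 0, 0, 0],
  [0, 0, 0.2, 0, 0, 0, 0],
  [0, 0, 0.3, 0, 0, 0, 0],
  [0, 0, 0.3, 0, 0, 0, 0],
])

```text
t: 7.68
tool_pos: [0.5173, 0.0299, 0.0359]
tcp_rot: [179.6, 19.6, 99.2]
force: [-5.6, 5.7, 21.3]
grip_width: 0.0008
finger_force: 10.6
```

The contact has bottomed out, so I'll lift straight up and clear.

Call:
step_arm([
  [-0.2, 0, -0.5, 0, 0, 0, 0],
  [-0.5, 0, -1.4, 0, 0, 0, 0],
  [-1, 0, -3, 0, 0, 0, 0],
  [-2, 0, -6, 0, 0, 0, 0],
  [-3, 0, -9, 0, 0, 0, 0],
  [-4, 0, -12, 0, 0, 0, 0],
  [-4, 0, -12, 0, 0, 0, 0],
  [-4, 0, -12, 0, 0, 0, 0],
])

```text
t: 8.35
tool_pos: [0.5168, 0.031, 0.1614]
tcp_rot: [179.5, 19.5, 99.1]
force: [-0.4, 0.5, -0.6]
grip_width: 0.0004
finger_force: 0.0
```

```bash
python3 - <<'E'
from h import *
s=bot.read_state();print(s["t"],s["tool_pos"],s["force"],np.round(s["qd"],1))
i=np.ascontiguousarray(imaging.snapshot("side")[:,:,::-1])
for a in(3.,3.06,3.14):print(a,[((proj("side",tow(V,leaf(a,x,.108,.0005)))-[160,120])*4).round(0).tolist() for x in(-.078,.078)])
for n in("green_rock","grey_rock","lower_leaf_tab"):
    for r in models.silhouettes(n,"side")[:1]:
        ys,xs=np.nonzero(r["region"]);print(n,r["box"],xs.mean().round(1),ys.mean().round(1))
print([((proj("side",tow(V,np.array(X)))-[160,120])*4).round(0).tolist() for X in([-.08,-.105,.039],[.08,-.105,.039])])
cv2.imwrite("pics/c9.png",cv2.resize(i[120:250,160:310],(750,600),interpolation=3) if 0 else cv2.resize(i[120:250,160:310],(600,520),interpolation=3))
E
```

```text
8.35 [0.51682169 0.03103976 0.1614479 ] [-0.43439912  0.47486788 -0.56287659] [-0.4  2.7 -0.1  2.8 -0.1 -0.6 -0.1]
3.0 [[174.0, 440.0], [440.0, 393.0]]
3.06 [[175.0, 449.0], [440.0, 402.0]]
3.14 [[176.0, 461.0], [440.0, 414.0]]
green_rock [293.6, 181.5, 19.1, 14.0] 304.4 190.1
grey_rock [198.4, 198.2, 68.4, 41.0] 231.8 217.5
[[173.0, 467.0], [442.0, 418.0]]
```

View pics/c9.png

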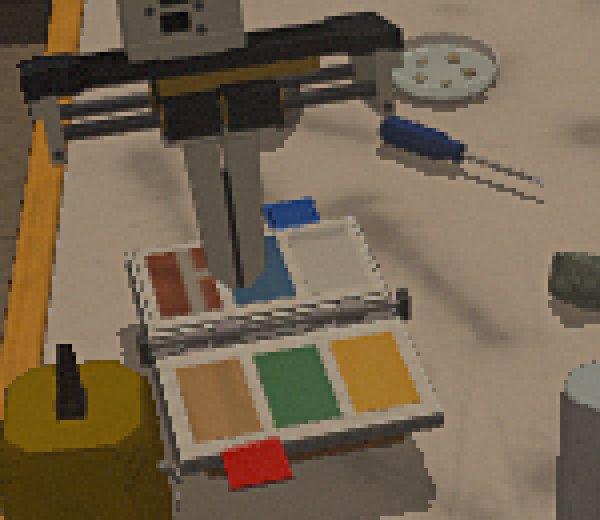

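The leaf lies flat on the far side: its corners at about (179,461) and (439,414) match π, and the red tab is at (257,463). The blue-tabbed leaf is flat and the gripper is clear of everything. I'm handing it in.

```bash
python3 -c "
from station import ticket
print(ticket.job_done())"
```

```text
the job is handed in; nothing more can be done
None
```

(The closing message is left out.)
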